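# Lower the ratchet hold-down arm onto the circuit board

## Robot

A 7-joint arm with a two-finger parallel gripper is mounted at the origin on a cart in front of the work surface, level with it; the furniture and walls round the work are solid. World frame = base frame: x ahead of the robot, y to its left, z up, the work surface at z = 0. Lengths are in m, angles in rad, forces in N, time in s.
With the tool pointing down it reaches from about 0.4 to 0.875 m from the base axis. Payload 19.3 kg.
Tool frame: the origin (TCP) lies midway between the tips of the shut fingers; the grasp point (between the pads) lies 19 mm behind it; z points along the fingers, y is the direction in which the jaws open and shut (so a half turn about z gives the same grasp; the last joint's range is limited). The gripper opens to 85 mm and grips with 20 to 120 N. Pads are 22 mm wide; open, the fingers measure 114 mm over their backs; the gripper's body (76 mm by 85 mm) begins 54 mm behind the grasp point. The pads swing forward as they close: fully open they stand 13 mm farther back than shut.
Start: joints at [-1.366, 0.521, -0.036, 1.599, 0.021, 1.021, -0.113], TCP at [0.17, 0.602, 0.199] pointing down, gripper open.
Joint ranges: [-2.91, 2.91], [-0.3, 2.13], [-1.5, 1.42], [0.17, 2.43], [-1.26, 4.41], [0.16, 1.93], [-2.52, 2.52]. Speed limits (rad/s): [1.89, 1.89, 2.39, 2.39, 3.01, 3.01, 3.01].

## Interface

Orientations are given as [roll, pitch, yaw] about the fixed x, y, z axes, in that order (R = Rz(yaw) Ry(pitch) Rx(roll)).
In Python, from workcell import telemetry, cams, workorder gives the robot as it stands. The module is installed in compiled form; this text tells all that it offers.
- The arm moves only by the tool apply_moves, never from a script. Its argument "steps" is a list of rows, each a list of 4 numbers: the shift along the tool's x, y, z in cm, then the turn about the tool's z in rad. A call has exactly 10 rows; each row is the pose to reach, as a shift and turn from the pose commanded when the call began, along the tool's axes at that moment; what a row does not reach only later rows make up. A row lasts 1/12 s, in which the tool goes at most 41.7 mm and 7.16 degrees, less where a joint would pass 70% of its speed; a pose out of reach is approached as far as the arm can. A call with a gripper value outside its range is refused whole. "claw" is the closure, from 0 (fully open) to 1 (shut), set as the call begins (left out, the last holds). The fingers move at their own pace and stop on an object; "force" is the grip in N (left out, the last holds). Time passes only in rows, so rows that repeat a pose let the fingers close, or fill a call up. It gives the time, the measured TCP pose, the force and the opening at its end, in the units of the state.
- telemetry.observe(): the state, without advancing time (a new reading comes with each control period).
- cams.grab_frame(name): name is "scene" or "top" or "wrist"; returns a dict with "color" (480x640x3 uint8, red, green, blue), "mtx" (3x3 intrinsics, pixels), "eye" and "orientation" of the camera in the world; the wrist camera has in their place "T_tool_cam" (4x4, takes a point from camera to tool coordinates, whose origin is the TCP and whose axes are the flange's). Camera axes: x right, y down, z forward; pixel columns grow to the right and rows downward; lengths in m; the calibration is good to about 2 mm. A picture is of the moment at which its call begins: read the wrist's pose just before it. There is no depth.
- workorder.job_done(): hands the job in, once; it reports no verdict.
Trained networks look in the newest picture that a camera, given by its name, has taken for a name from the list of things; names that differ only in an ending like _2 or _b are one class to them, and where a whole thing is asked for, a point or a joint stands for the part that bears it (a point fixed in the world has none). Each returns a list of dicts, best first, with "score" (0 to 1); they miss things now and then, are a little off and sometimes report something else, mostly with a low value. They report only what shows in the picture. A call takes as long as a camera call.
- cams.find_in(camera, name): "box" ([left, top, width, height] in pixels, round what is visible of it).
- cams.pinpoint(camera, name): "uv" ([column, row] in pixels: a listed point, or the origin of a listed thing).
The state is a dict: "clock": time; "qpos": joint angles; "qd": joint speeds; "joint_efforts": joint torques, N m; "position": TCP position; "tool_rot": TCP orientation; "force": force on the tool from outside, world axes, zero at the start; "moment": the same for the moment, N m; "grip_width": finger opening in m.
Only numpy, scipy, OpenCV 4.12 (cv2) and the standard library are available. Lean on these libraries where they do the work, as an engineer would, in place of code of your own. Each camera call takes 0.05 s, during which the arm holds its last target. There are 200 camera calls.

## Task

The arm of the board hold-down stand is propped up by its ratchet. With the fingertips, press the pawl's pad down as far as it goes so that the pawl comes free of the teeth, and only then push the raised arm all the way down to its stop, over the circuit board; leave the pawl free and the arm down. Only press and push: pick nothing up, and leave the board in its nest and the things round the stand where they are.

Things in the scene. Friction and masses are not known exactly. Their poses are not given: they have to be found in the camera images.
- stand: Hold-down stand screwed to the bench (does not move): aluminium base plate 275 x 120 mm, its top 12 mm above the bench. Origin on the bench under the arm's pivot; z up; x along the base from the pivot towards the arm's handle (base from -85 to +190 mm), y across (-60 to +60 mm). Steel cheeks carry the arm at x = 0 and the pawl at x = -52 mm; the board nest is centred at x = +137 mm.
- main_pivot (a point): Centre of the arm's hinge, 60 mm above the bench, at the stand's x = 0, y = 0; the hinge axis is the stand's y axis. Round it turns the arm's ratchet wheel, 40 mm in radius, with the pawl's nose between its top teeth.
- holddown (a joint): Angle of the hold-down arm (rad): 0 = raised 0.80 rad (46 deg) above level, grows as the arm goes down, 0.80 = level, at its stop. Starts between 0.01 and 0.06. While the pawl is engaged a tooth stops it near 0.08. Friction hinge: pushing takes about 3 N at the handle and the arm stays where it is left.
- handle_top (a point): Point on the upper side of the arm's black round handle, 150 mm along the arm from the pivot and 10 mm above its centre line; turns with the arm (about 170 mm above the bench when raised, 70 mm when down). The handle is 20 mm thick, from 112 to 177 mm along the arm, with a 24 mm ball end; a rubber foot under the arm at 103 mm comes down on the board's edge.
- pawl (a joint): Angle of the ratchet pawl (rad): 0 = engaged (level, nose between the teeth), grows as the pad is pressed down and the nose rises; clear of the teeth above about 0.15; 0.30 = fully pressed, at its stop. Stiff pivot (about 3 N at the pad): it stays where it is left.
- pawl_pad (a point): Centre of the top face of the pawl's black press pad, 28 mm along the stand's x by 32 mm along y, at the end of the pawl that points away from the arm, 45 mm from the pawl's pivot; at start at the stand's x = -97 mm, y = 0, 114 mm above the bench. It goes down 13 mm when pressed fully. Nothing but air lies under it.
- board: Loose green circuit board, 84 x 86 x 14 mm, lying in the stand's nest under the arm; origin at the centre of its underside, 20 mm above the bench.
- transformer: Bystander: loose yellow and black transformer, 26 x 38 x 37 mm, on the bench beside the stand; origin at the centre of its underside.
- heatsink: Bystander: loose black finned heatsink, 28 x 40 x 22 mm, on the bench beside the stand; origin at the centre of its underside.
- loupe: Bystander: black loupe, 38 mm across and 38 mm high, on the bench beyond the stand; origin at the centre of its underside.
- cutter: Bystander: blue-handled flush cutter, 127 x 43 x 12 mm, lying on the bench beyond the stand; origin at the centre of its underside.

How it is judged:
On the way, in this order (a step that is already met when the one before it is completed fails the run):
1. the pawl is pressed free of the teeth while the arm is still up (value of joint pawl above 0.2 rad and value of joint holddown below 0.2 rad), for 0.2 s.
2. the arm is pushed down to its stop (value of joint holddown above 0.75 rad), for 0.2 s.
At the end, for the whole second after the job is handed in: The arm is down within 0.05 rad of its stop (joint above 0.75 of 0.80), the pawl is still free of the teeth (above 0.15), and the board lies still in its nest (value of joint holddown above 0.75 rad and value of joint pawl above 0.15 rad and linear speed of board below 0.02 m/s); the robot touches nothing.
It fails at once if the board is lifted, tipped or pushed out of its nest (distance of board from where it was at the start of the episode above 0.01 m or angle between board's own z axis and vertical above 0.15 rad).
It fails at once if a bystander is moved or lifted (distance of any of transformer, heatsink, loupe, cutter from where it was at the start of the episode above 0.015 m).
It also fails if it takes over 40 s, if anything falls off the work surface, if the arm or the gripper's body presses on something with over 40 N, if the wrist force passes 120 N, or if a joint passes its speed limit or range.

## Working session

There is one attempt and no reset: what is moved stays moved. The work goes in short steps, Python scripts to look and compute and a tool call to move; the robot and the scene stay as the last step left them, time stands still between calls to the robot, and variables do not carry over. Pictures are saved under pics/ and viewed, about 8 in all and at most 12, crops included, and the job is handed in when it is done.

Besides the shell and the picture viewer there is one more tool, called after "Emit:" in YAML: its name, and indented under it one key for each argument. apply_moves: Moves the arm, as the interface text tells. Its arguments: {"type":"object","properties":{"steps":{"type":"array"},"claw":{"type":"number"},"force":{"type":"number"}},"required":["steps"]}

```bash
mkdir -p pics; cat > h.py <<'E'
import numpy as np, cv2
from workcell import telemetry, cams, workorder
from scipy.spatial.transform import Rotation as R
E
python3 - <<'E'
from h import *
s=telemetry.observe(); print({k:np.round(v,3) for k,v in s.items()})
for c in ("scene","top"):
    f=cams.grab_frame(c); cv2.imwrite(f"pics/{c}0.png",f["color"][:,:,::-1])
    print(c,{k:np.round(f[k],4).tolist() for k in("mtx","eye","orientation")})
    for n in("main_pivot","handle_top","pawl_pad","stand","board","transformer","heatsink","loupe","cutter"):
        print(n,[(np.round(d["uv"],1).tolist(),round(d["score"],2)) for d in cams.pinpoint(c,n)[:2]])
E
```

```text
{'clock': np.float64(0.0), 'qpos': array([-1.366,  0.522, -0.036,  1.6  ,  0.021,  1.021, -0.113]), 'qd': array([ 0.   ,  0.   , -0.001, -0.002, -0.001,  0.001, -0.   ]), 'joint_efforts': array([-1.0000e-03, -9.2712e+01,  1.9790e+00, -3.6992e+01,  1.8000e-02,
        8.0000e-03,  0.0000e+00]), 'position': array([0.169, 0.601, 0.199]), 'tool_rot': array([-3.14 ,  0.   ,  2.867]), 'force': array([-0.203, -0.202,  0.127]), 'moment': array([ 0.025,  0.024, -0.044]), 'grip_width': np.float64(0.085)}
scene {'mtx': [[611.648, 0.0, 321.312], [0.0, 611.648, 245.8645], [0.0, 0.0, 1.0]], 'eye': [0.017, -0.7525, 0.571], 'orientation': [-2.039, -0.0018, -0.5974]}
main_pivot [([286.0, 262.0], 0.87), ([289.1, 293.2], 0.47)]
handle_top [([308.5, 225.7], 0.94)]
pawl_pad [([271.9, 214.0], 0.92), ([308.4, 225.9], 0.28)]
stand [([289.1, 291.0], 0.76)]
board [([317.8, 320.5], 0.88), ([339.3, 264.4], 0.27)]
transformer [([247.7, 329.5], 0.6)]
heatsink [([230.9, 295.9], 0.96)]
loupe [([361.6, 298.9], 0.61)]
cutter [([336.5, 263.5], 0.89)]
top {'mtx': [[455.8948, 0.0, 318.0792], [0.0, 455.8948, 239.4693], [0.0, 0.0, 1.0]], 'eye': [0.3685, -0.0103, 0.963], 'orientation': [-2.9392, -0.0044, -1.6708]}
main_pivot [([273.1, 266.2], 0.91), ([337.8, 279.4], 0.4)]
handle_top [([323.8, 262.9], 0.87)]
pawl_pad [([216.4, 257.9], 0.57)]
stand [([271.2, 273.1], 0.58)]
board [([338.9, 277.7], 0.89)]
transformer [([314.7, 322.1], 0.69)]
heatsink []
loupe [([308.0, 216.0], 0.69)]
cutter [([250.0, 211.6], 0.69)]
```

```bash
cat >> h.py <<'E'
C={"scene":((611.648,321.312,245.8645),[0.017,-0.7525,0.571],[-2.039,-0.0018,-0.5974]),
   "top":((455.8948,318.0792,239.4693),[0.3685,-0.0103,0.963],[-2.9392,-0.0044,-1.6708])}
def ray(c,uv):
    (f,cx,cy),e,o=C[c]
    d=R.from_euler("xyz",o).as_matrix()@[(uv[0]-cx)/f,(uv[1]-cy)/f,1]
    return np.array(e),d/np.linalg.norm(d)
def tri(a,b):
    A=np.zeros((3,3));B=np.zeros(3);r=[ray("scene",a),ray("top",b)]
    for e,d in r: P=np.eye(3)-np.outer(d,d);A+=P;B+=P@e
    p=np.linalg.solve(A,B); return p,[np.linalg.norm(np.cross(p-e,d)) for e,d in r]
def atz(c,uv,z):
    e,d=ray(c,uv); return e+d*(z-e[2])/d[2]
E
python3 - <<'E'
from h import *
P=dict(main_pivot=([286,262],[273.1,266.2],.06),handle_top=([308.5,225.7],[323.8,262.9],.17),pawl_pad=([271.9,214],[216.4,257.9],.114),stand=([289.1,291],[271.2,273.1],0),board=([317.8,320.5],[338.9,277.7],.02),transformer=([247.7,329.5],[314.7,322.1],0),loupe=([361.6,298.9],[308,216],0),cutter=([336.5,263.5],[250,211.6],0))
for n,(a,b,z) in P.items():
    p,r=tri(a,b); print(n,p.round(3),np.round(r[0]*1e3,1),atz("scene",a,z).round(3),atz("top",b,z).round(3))
a=cv2.imread("pics/scene0.png")[170:400,170:470];b=cv2.imread("pics/top0.png")[150:380,160:460]
cv2.imwrite("pics/both.png",np.vstack([cv2.resize(a,None,fx=2,fy=2)[:300*2//2*1+160],]))
cv2.imwrite("pics/top_c.png",cv2.resize(b,None,fx=2.5,fy=2.5))
cv2.imwrite("pics/scene_c.png",cv2.resize(a,None,fx=2.5,fy=2.5))
E
```

```text
main_pivot [0.503 0.064 0.06 ] 4.2 [0.499 0.065 0.06 ] [0.507 0.062 0.06 ]
handle_top [ 0.485 -0.035  0.173] 2.2 [ 0.486 -0.029  0.17 ] [ 0.487 -0.036  0.17 ]
pawl_pad [0.527 0.163 0.109] 1.6 [0.524 0.153 0.114] [0.525 0.163 0.114]
stand [ 0.505  0.071 -0.005] 2.5 [0.503 0.064 0.   ] [0.502 0.072 0.   ]
board [ 0.476 -0.069  0.02 ] 0.4 [ 0.476 -0.069  0.02 ] [ 0.476 -0.069  0.02 ]
transformer [ 0.386 -0.008  0.003] 4.8 [ 0.384 -0.002  0.   ] [ 0.391 -0.01   0.   ]
loupe [ 0.617 -0.014 -0.014] 6.6 [ 0.595 -0.031  0.   ] [ 0.619 -0.018  0.   ]
cutter [ 0.642  0.109 -0.006] 1.1 [0.635 0.101 0.   ] [0.641 0.107 0.   ]
```

View pics/scene0.png

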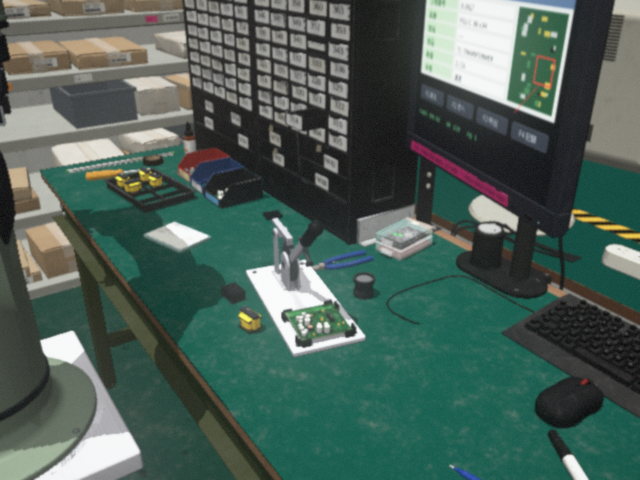

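View pics/top_c.png

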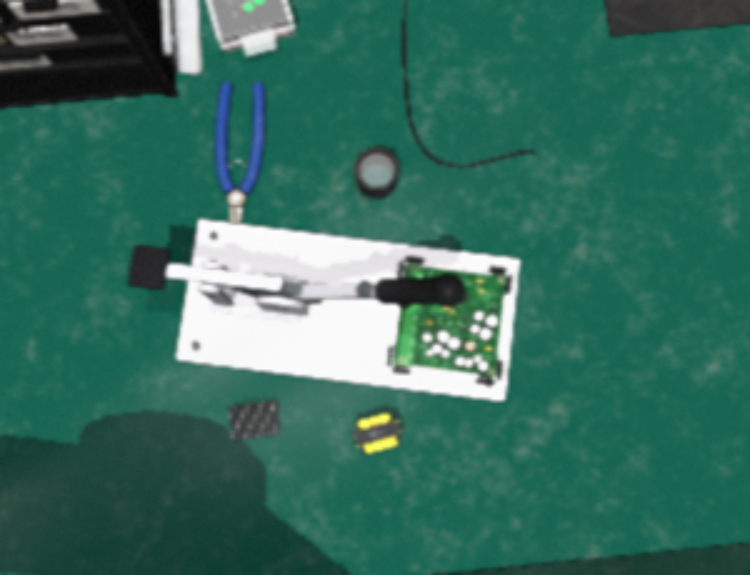

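The top crop shows the stand with its corners (crop px) at about (200,220), (519,258), (506,400) and (177,360). The black pad is at (148,267) and the handle's ball at (450,291). The cutter and loupe lie on the far side, the heatsink and transformer on the near side. The scene picture agrees, with the pad at (272,214).

```bash
python3 - <<'E'
from h import *
im=cv2.imread("pics/top0.png")
cr=np.array([(200,220),(519,258),(506,400),(177,360)])/2.5+[160,150]
W=np.array([atz("top",c,.012) for c in cr])[:,:2]
S=np.array([(-85,60),(190,60),(190,-60),(-85,-60)])/1e3
# add network points
W=np.vstack([W,[.507,.062],[.525,.163],[.476,-.069]]);S=np.vstack([S,[0,0],[-.097,0],[.137,0]])
a=S-S.mean(0);b=W-W.mean(0)
th=np.arctan2((a[:,0]*b[:,1]-a[:,1]*b[:,0]).sum(),(a*b).sum())
r=np.array([[np.cos(th),-np.sin(th)],[np.sin(th),np.cos(th)]]);t=W.mean(0)-r@S.mean(0)
print("yaw",th,"t",t,"res mm",((W-(S@r.T+t))*1e3).round(1).tolist())
for q,al in(("pad",None),("handle150",.77)):
    s=np.array([-.097,0]) if al is None else np.array([.15*np.cos(al)-.01*np.sin(al),0]); print(q,r@s+t)
print("pad crop ctr",atz("top",np.array([148,267])/2.5+[160,150],.114))
print(R.from_euler("xyz",telemetry.observe()["tool_rot"]).as_matrix().round(3))
E
```

```text
yaw -1.787990827275327 t [0.50522047 0.06339468] res mm [[-0.2, -2.3], [-0.5, -0.3], [-0.4, -1.0], [0.2, -1.4], [1.8, -1.4], [-1.1, 4.9], [0.3, 1.4]]
pad [0.52612308 0.15811574]
handle150 [ 0.48351509 -0.03496412]
pad crop ctr [0.52673709 0.15734938 0.114     ]
[[-0.962  0.271 -0.   ]
 [ 0.271  0.962 -0.   ]
 [-0.    -0.    -1.   ]]
```

```bash
python3 - <<'E'
from h import *
for n,uv in dict(cabcorner=(357,240),cableft=(200,165),bin_near=(222,200),bin_left=(190,190),tray=(115,195)).items(): print(n,atz("scene",uv,0).round(3))
s=telemetry.observe();T=R.from_euler("xyz",s["tool_rot"]).as_matrix();p=s["position"]
for g in([.526,.158,.19],[.526,.158,.13]): print((T.T@(np.array(g)-p)*100).round(2))
print("stand x in tool",T.T@[np.cos(-1.788),np.sin(-1.788),0])
E
```

```text
cabcorner [0.731 0.161 0.   ]
cableft [0.654 0.785 0.   ]
bin_near [0.592 0.519 0.   ]
bin_left [0.554 0.624 0.   ]
tray [0.387 0.696 0.   ]
[-46.34 -33.02   0.94]
[-46.34 -33.02   6.94]
stand x in tool [-5.75605251e-02 -9.98342016e-01  7.00575572e-05]
```

Emit:
apply_moves:
  steps:
    - [-2,-1.5,0,0]
    - [-4.5,-3.2,0,0]
    - [-7,-5,0,0]
    - [-9.5,-6.8,0,0]
    - [-12,-8.5,0,0]
    - [-14.5,-10.3,0,0]
    - [-17,-12.1,0,0]
    - [-19.5,-13.9,0,0]
    - [-22,-15.7,0,0]
    - [-24,-17,0,0]
  claw: 1

```text
clock: 1.83
position: [0.3558, 0.3707, 0.1996]
tool_rot: [3.142, 0.0, 2.865]
force: [0.4, 0.1, 0.1]
grip_width: 0.0003
```

Emit:
apply_moves:
  steps:
    - [-2.5,-1.8,0,0]
    - [-5,-3.6,0,0]
    - [-7.5,-5.4,0,0]
    - [-10,-7.2,0,0]
    - [-12.5,-9,0,0]
    - [-15,-10.7,0,0]
    - [-17.5,-12.5,0,0]
    - [-20,-14.3,0,0]
    - [-22.3,-16,0,0]
    - [-22.3,-16,0,0]

```text
clock: 2.67
position: [0.5286, 0.1531, 0.1995]
tool_rot: [-3.14, 0.002, 2.861]
force: [-0.9, -1.6, -0.9]
grip_width: -0.0
```

```bash
python3 - <<'E'
from h import *
s=telemetry.observe();print(s["position"].round(4),s["tool_rot"].round(3),s["force"].round(2),s["clock"],s["grip_width"])
f=cams.grab_frame("wrist");cv2.imwrite("pics/w1.png",f["color"][:,:,::-1]);M=np.array(f["T_tool_cam"]);K=np.array(f["mtx"])
T=R.from_euler("xyz",s["tool_rot"]).as_matrix()
for n,z in(("pawl_pad",.114),("main_pivot",.06),("board",.02),("handle_top",.17)):
    for d in cams.pinpoint("wrist",n)[:1]:
        e=T@M[:3,3]+s["position"];v=T@M[:3,:3]@np.linalg.inv(K)@[*d["uv"],1]
        print(n,d,(e+v*(z-e[2])/v[2]).round(4))
E
```

```text
[0.5286 0.1531 0.1995] [-3.140e+00  2.000e-03  2.861e+00] [-0.89 -1.59 -0.88] 2.6667 -1.5069423584999488e-05
pawl_pad {'uv': [326.3, 224.0], 'score': 0.55} [0.5239 0.1556 0.114 ]
main_pivot {'uv': [227.7, 218.7], 'score': 0.83} [0.5053 0.0619 0.06  ]
board {'uv': [114.4, 218.8], 'score': 0.61} [ 0.4766 -0.071   0.02  ]
handle_top {'uv': [28.3, 266.2], 'score': 0.81} [ 0.4834 -0.037   0.17  ]
```

View pics/w1.png

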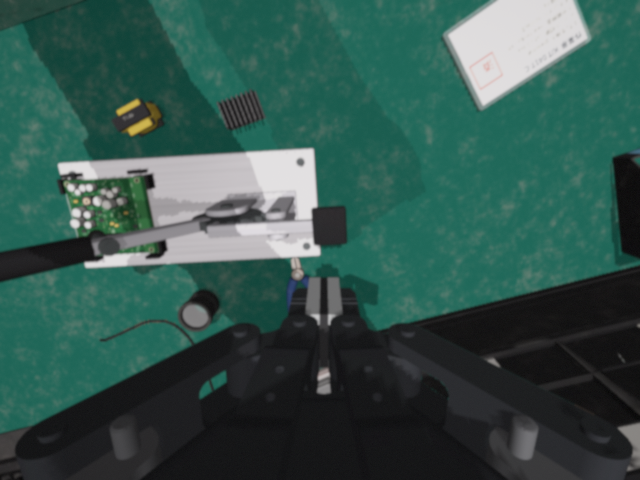

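Pawl pad is at about (330,226) in the wrist picture, and the pivot, board and handle agree with the stand fit to within 3 mm. I'll go down to just above the pad.

Emit:
apply_moves:
  steps:
    - [0,0.1,1,0]
    - [0,0.1,2,0]
    - [0,0.1,3,0]
    - [0,0.1,4,0]
    - [0,0.1,5,0]
    - [0,0.1,6,0]
    - [0,0.1,6.8,0]
    - [0,0.1,7,0]
    - [0,0.1,7,0]
    - [0,0.1,7,0]

```text
clock: 3.75
position: [0.5261, 0.1592, 0.1296]
tool_rot: [3.141, 0.0, 2.867]
force: [-0.2, 0.2, 0.4]
grip_width: -0.0
```

```bash
python3 - <<'E'
from h import *
s=telemetry.observe();print(s["position"].round(4),s["tool_rot"].round(3),s["force"].round(2),s["clock"])
f=cams.grab_frame("wrist");g=cams.grab_frame("scene")
a=cv2.resize(f["color"],(600,450));b=cv2.resize(g["color"][150:330,200:400],(500,450))
cv2.imwrite("pics/p2.png",cv2.resize(np.hstack([a,b]),(800,327))[:,:,::-1])
E
```

```text
[0.5261 0.1592 0.1296] [3.141 0.    2.867] [-0.22  0.2   0.39] 3.75
```

View pics/p2.png

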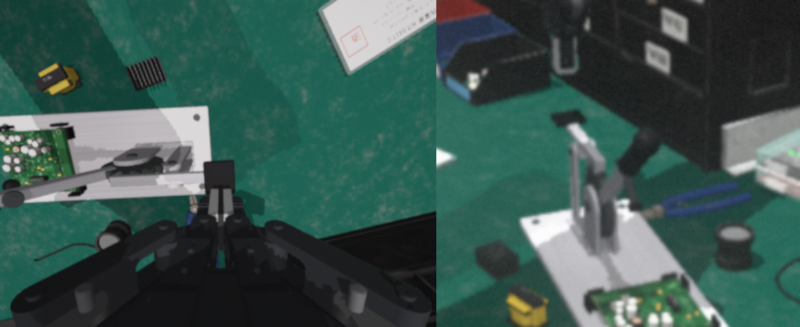

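```bash
cat >> h.py <<'E'
def proj(c,p):
    (f,cx,cy),e,o=C[c]; q=R.from_euler("xyz",o).as_matrix().T@(np.array(p)-e); return (q[:2]/q[2]*f+[cx,cy]).round(1)
E
python3 - <<'E'
from h import *
print(proj("scene",[.5261,.1592,.1296]),proj("scene",[.5261,.1577,.114]),proj("top",[.5261,.1577,.114]))
g=cams.grab_frame("scene")["color"]
cv2.imwrite("pics/p3.png",cv2.resize(g[160:270,230:350],None,fx=5,fy=5,interpolation=cv2.INTER_CUBIC)[:,:,::-1])
print([cams.pinpoint("scene",n)[:1] for n in("pawl_pad","main_pivot","handle_top")])
E
```

```text
[271.  204.8] [271.7 212.8] [219.  257.2]
[[{'uv': [272.0, 212.5], 'score': 0.87}], [{'uv': [288.2, 262.9], 'score': 0.67}], [{'uv': [310.0, 226.9], 'score': 0.81}]]
```

View pics/p3.png

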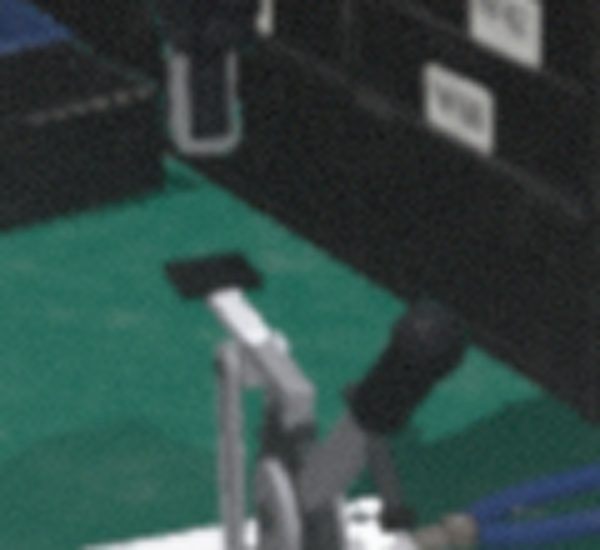

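```bash
python3 - <<'E'
from h import *
s=telemetry.observe();p=s["position"];print(p.round(4),s["grip_width"])
f=cams.grab_frame("wrist");M=np.linalg.inv(np.array(f["T_tool_cam"]));K=np.array(f["mtx"]);print(np.array(f["T_tool_cam"]).round(3).tolist())
T=R.from_euler("xyz",s["tool_rot"]).as_matrix()
def pw(X):
    q=M[:3,:3]@X+M[:3,3];u=K@q;return u[:2]/u[2]
for z in(0,-.01,-.02,-.03): print("wrist tcp z",z,pw(np.array([0,0,z])).round(1))
print("pad wrist",pw(T.T@(np.array([.526,.1577,.114])-p)).round(1))
for z in(.13,.15,.16): print("top",proj("top",[p[0],p[1],z]))
g=cams.grab_frame("top")["color"]
a=cv2.resize(f["color"][190:390,240:420],(400,444));b=cv2.resize(g[200:300,170:260],(400,444))
cv2.imwrite("pics/p4.png",np.hstack([a,b])[:,:,::-1])
E
```

```text
[0.5261 0.1593 0.1297] -0.00042417970455968393
[[-0.001, -0.961, -0.275, 0.07], [1.0, -0.001, 0.001, -0.001], [-0.002, -0.275, 0.961, -0.175], [0.0, 0.0, 0.0, 1.0]]
wrist tcp z 0 [325.6 269.7]
wrist tcp z -0.01 [325.8 276.6]
wrist tcp z -0.02 [325.9 284.4]
wrist tcp z -0.03 [326.1 293. ]
pad wrist [322.9 260.5]
top [216.4 255.8]
top [214. 254.]
top [212.8 253. ]
```

View pics/p4.png

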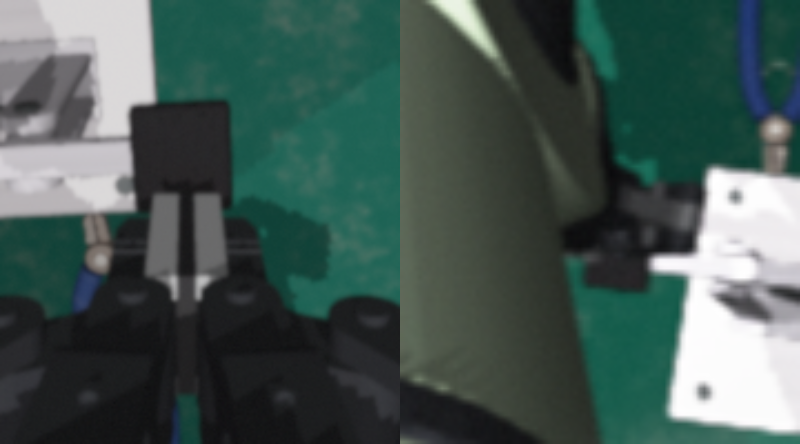

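The wrist crop shows the fingertips lined up over the pad. The scene crop shows the tips ending about 15 px (roughly 25 mm) above where the stated TCP projects. So I'll find contact by force, not by trusting the height.

Emit:
apply_moves:
  steps:
    - [0,0,0.2,0]
    - [0,0,0.4,0]
    - [0,0,0.6,0]
    - [0,0,0.8,0]
    - [0,0,1.0,0]
    - [0,0,1.2,0]
    - [0,0,1.4,0]
    - [0,0,1.6,0]
    - [0,0,1.8,0]
    - [0,0,1.8,0]

```text
clock: 4.98
position: [0.5258, 0.1592, 0.111]
tool_rot: [-3.141, -0.0, 2.867]
force: [0.2, -0.5, 0.1]
grip_width: -0.0005
```

Emit:
apply_moves:
  steps:
    - [0,0,0.1,0]
    - [0,0,0.2,0]
    - [0,0,0.3,0]
    - [0,0,0.4,0]
    - [0,0,0.5,0]
    - [0,0,0.6,0]
    - [0,0,0.7,0]
    - [0,0,0.8,0]
    - [0,0,0.8,0]
    - [0,0,0.8,0]

```text
clock: 5.82
position: [0.5259, 0.1592, 0.1033]
tool_rot: [-3.142, -0.0, 2.867]
force: [-0.9, -0.9, -0.1]
grip_width: -0.0002
```

Emit:
apply_moves:
  steps:
    - [0,0,0.1,0]
    - [0,0,0.2,0]
    - [0,0,0.3,0]
    - [0,0,0.4,0]
    - [0,0,0.5,0]
    - [0,0,0.6,0]
    - [0,0,0.7,0]
    - [0,0,0.8,0]
    - [0,0,0.8,0]
    - [0,0,0.8,0]

```text
clock: 6.65
position: [0.5259, 0.1592, 0.0954]
tool_rot: [-3.142, -0.0, 2.867]
force: [0.8, 0.2, 0.7]
grip_width: -0.0001
```

```bash
python3 - <<'E'
from h import *
s=telemetry.observe();print(s["position"].round(4),s["force"].round(2),s["moment"].round(2))
g=cams.grab_frame("scene")["color"];f=cams.grab_frame("wrist")["color"]
print([cams.pinpoint("scene",n)[:1] for n in("pawl_pad","handle_top")])
a=cv2.resize(g[170:270,235:325],(400,444),interpolation=cv2.INTER_CUBIC);b=cv2.resize(f[190:390,240:420],(400,444))
cv2.imwrite("pics/p5.png",np.hstack([a,b])[:,:,::-1])
E
```

```text
[0.5259 0.1592 0.0954] [0.77 0.18 0.69] [ 0.   -0.02  0.07]
[[{'uv': [270.5, 210.9], 'score': 0.65}], [{'uv': [310.0, 227.8], 'score': 0.96}]]
```

View pics/p5.png

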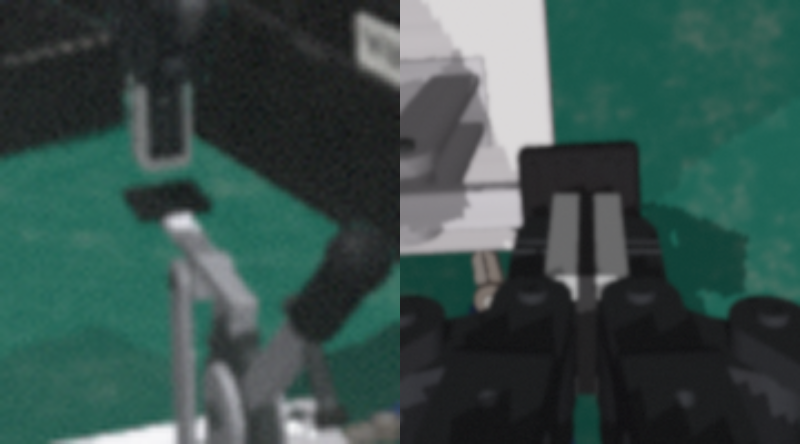

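```bash
python3 - <<'E'
from h import *
s=telemetry.observe();p=s["position"];T=R.from_euler("xyz",s["tool_rot"]).as_matrix()
f=cams.grab_frame("wrist");M=np.linalg.inv(np.array(f["T_tool_cam"]));K=np.array(f["mtx"])
def pw(X):
    q=M[:3,:3]@X+M[:3,3];u=K@q;return u[:2]/u[2]
from scipy.optimize import fsolve
for hw in(.011,.008):
  for row in(274,277):
    for sr in(206,208):
      F=lambda v:[pw(np.array([v[0]+hw,0,v[1]]))[1]-row,proj("scene",p+T@[v[0],-.008,v[1]])[1]-sr]
      from scipy.optimize import least_squares
      g=lambda v:np.array(F(v)); r=least_squares(g,[0,-.02],diff_step=1e-1,x_scale=[.01,.01]); print(hw,row,sr,(r.x*1e3).round(1),r.cost)
print(proj("scene",p),pw(np.array([.011,0,0])),pw(np.array([.011,0,-.025])))
E
```

```text
0.011 274 206 [  0.9 -35.2] 1.6155871338926322e-27
0.011 274 208 [ -0.8 -31. ] 1.6155871338926322e-27
0.011 277 206 [ -0.6 -35. ] 1.1893370868349357e-21
0.011 277 208 [ -2.4 -30.8] 4.0389678347315804e-26
0.008 274 206 [  4.1 -35.6] 1.3378677055764887e-23
0.008 274 208 [  2.3 -31.4] 1.308625578453032e-25
0.008 277 206 [  2.5 -35.4] 4.669046816949707e-25
0.008 277 208 [  0.8 -31.2] 2.601678512522473e-21
[271.6 221.7] [325.64435181 251.16616148] [326.05781507 267.6534052 ]
```

Emit:
apply_moves:
  steps:
    - [0,0,0.1,0]
    - [0,0,0.2,0]
    - [0,0,0.3,0]
    - [0,0,0.4,0]
    - [0,0,0.5,0]
    - [0,0,0.6,0]
    - [0,0,0.7,0]
    - [0,0,0.8,0]
    - [0,0,0.9,0]
    - [0,0,1.0,0]

```text
clock: 7.73
position: [0.5259, 0.1592, 0.0853]
tool_rot: [-3.142, -0.0, 2.867]
force: [-0.4, 0.2, -0.2]
grip_width: -0.0001
```

Emit:
apply_moves:
  steps:
    - [0,0,0.1,0]
    - [0,0,0.15,0]
    - [0,0,0.2,0]
    - [0,0,0.25,0]
    - [0,0,0.3,0]
    - [0,0,0.35,0]
    - [0,0,0.4,0]
    - [0,0,0.45,0]
    - [0,0,0.5,0]
    - [0,0,0.5,0]

```text
clock: 8.57
position: [0.5261, 0.1596, 0.0805]
tool_rot: [3.141, 0.0, 2.867]
force: [-0.1, 2.7, 2.6]
grip_width: -0.0003
```

Contact came at TCP z ≈ 0.082, so the tips sit about 32 mm behind the stated TCP. I'll keep pressing in small steps.

Emit:
apply_moves:
  steps:
    - [0,0,0.1,0]
    - [0,0,0.2,0]
    - [0,0,0.3,0]
    - [0,0,0.35,0]
    - [0,0,0.4,0]
    - [0,0,0.45,0]
    - [0,0,0.5,0]
    - [0,0,0.55,0]
    - [0,0,0.6,0]
    - [0,0,0.6,0]

```text
clock: 9.4
position: [0.5259, 0.1592, 0.0743]
tool_rot: [-3.141, -0.0, 2.867]
force: [1.8, 4.0, 3.1]
grip_width: -0.0002
```

Emit:
apply_moves:
  steps:
    - [0,0,0.05,0]
    - [0,0,0.1,0]
    - [0,0,0.15,0]
    - [0,0,0.2,0]
    - [0,0,0.25,0]
    - [0,0,0.3,0]
    - [0,0,0.3,0]
    - [0,0,0.3,0]
    - [0,0,0.3,0]
    - [0,0,0.3,0]

```text
clock: 10.23
position: [0.5259, 0.1591, 0.0713]
tool_rot: [-3.141, -0.0, 2.867]
force: [0.9, 4.2, 2.8]
grip_width: -0.0003
```

Emit:
apply_moves:
  steps:
    - [0,0,0.05,0]
    - [0,0,0.1,0]
    - [0,0,0.15,0]
    - [0,0,0.2,0]
    - [0,0,0.25,0]
    - [0,0,0.25,0]
    - [0,0,0.25,0]
    - [0,0,0.25,0]
    - [0,0,0.25,0]
    - [0,0,0.25,0]

```text
clock: 11.07
position: [0.5261, 0.1595, 0.0693]
tool_rot: [3.141, 0.0, 2.867]
force: [-0.8, 5.1, 11.6]
grip_width: 0.0
```

Force jumped to 11.6 N after about 13 mm of travel, so the pawl is at its stop. I'll press 1 mm more, hold, lift and check.

Emit:
apply_moves:
  steps:
    - [0,0,0.05,0]
    - [0,0,0.1,0]
    - [0,0,0.1,0]
    - [0,0,0.1,0]
    - [0,0,-1,0]
    - [0,0,-3,0]
    - [0,0,-5,0]
    - [0,0,-8,0]
    - [0,0,-11,0]
    - [0,0,-14,0]

```text
clock: 11.9
position: [0.5252, 0.1581, 0.2101]
tool_rot: [-3.14, -0.001, 2.866]
force: [0.1, 0.1, -0.6]
grip_width: -0.0
```

```bash
python3 - <<'E'
from h import *
s=telemetry.observe();p=s["position"];print(p.round(4),s["force"].round(2),s["clock"])
g=cams.grab_frame("scene")["color"];f=cams.grab_frame("wrist")
print([(n,cams.pinpoint("scene",n)[:1]) for n in("pawl_pad","handle_top","board")])
print("pad at z .114/.101 px",proj("scene",[.5261,.1577,.114]),proj("scene",[.526,.156,.101]))
a=cv2.resize(g[170:270,235:325],(400,444),interpolation=cv2.INTER_CUBIC);b=cv2.resize(f["color"],(592,444))[:,:400]
cv2.imwrite("pics/p6.png",np.hstack([a,b])[:,:,::-1])
T=R.from_euler("xyz",s["tool_rot"]).as_matrix()
# stand frame: goal for tip contact; tip = TCP -32mm along tool z; outer edge 15mm
u=np.array([np.cos(-1.788),np.sin(-1.788),0]);o=np.array([.5052,.063,0])
for al in(.77,.7,.6,.5,.4,.3,.2,.1,.05,0):
    x=.15*np.cos(al)-.01*np.sin(al)-.012; z=.06+.15*np.sin(al)+.01*np.cos(al)-.032
    w=o+u*x+[0,0,z]; print(al,w.round(4),(T.T@(w-p)*100).round(2))
E
```

```text
[0.5252 0.1581 0.2101] [ 0.08  0.1  -0.58] 11.9
[('pawl_pad', [{'uv': [364.3, 297.7], 'score': 0.75}]), ('handle_top', [{'uv': [307.0, 227.1], 'score': 0.71}]), ('board', [{'uv': [318.5, 320.5], 'score': 0.56}])]
pad at z .114/.101 px [271.7 212.8] [272.4 219.6]
0.77 [ 0.4861 -0.0236  0.1396] [ -1.19 -18.55   7.08]
0.7 [ 0.4845 -0.031   0.1323] [ -1.23 -19.3    7.81]
0.6 [ 0.4823 -0.0407  0.1209] [ -1.29 -20.28   8.95]
0.5 [ 0.4805 -0.0491  0.1087] [ -1.34 -21.15  10.17]
0.4 [ 0.4789 -0.0564  0.0956] [ -1.39 -21.89  11.48]
0.3 [ 0.4775 -0.0623  0.0819] [ -1.43 -22.49  12.86]
0.2 [ 0.4765 -0.0669  0.0676] [ -1.45 -22.96  14.29]
0.1 [ 0.4758 -0.0701  0.0529] [ -1.47 -23.28  15.75]
0.05 [ 0.4756 -0.0711  0.0455] [ -1.48 -23.38  16.5 ]
0 [ 0.4755 -0.0718  0.038 ] [ -1.49 -23.45  17.25]
```

View pics/p6.png

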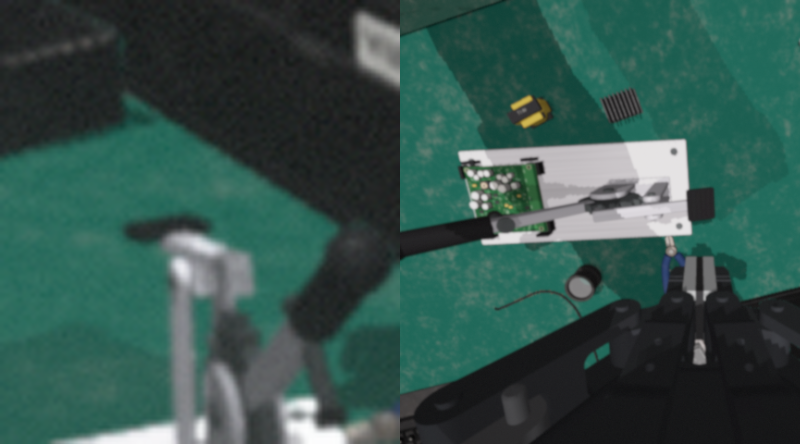

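The scene crop shows the pawl tilted, with the pad down from row 200 to about 228, the full 13 mm. The arm is still raised and the bystanders are where they were. Next I'll go above the handle.

Emit:
apply_moves:
  steps:
    - [-0.1,-2,0,0]
    - [-0.3,-4.5,0,0]
    - [-0.5,-7,0,0]
    - [-0.6,-9.5,0,0]
    - [-0.8,-12,0,0]
    - [-0.9,-14.5,0,0]
    - [-1,-16.5,0,0]
    - [-1.1,-18,0,0]
    - [-1.2,-18.6,0,0]
    - [-1.2,-18.6,0,0]

```text
clock: 12.98
position: [0.4863, -0.0243, 0.2082]
tool_rot: [-3.141, -0.001, 2.865]
force: [0.3, -0.2, 0.2]
grip_width: -0.0
```

Emit:
apply_moves:
  steps:
    - [0,0,0.8,0]
    - [0,0,1.6,0]
    - [0,0,2.4,0]
    - [0,0,3.2,0]
    - [0,0,4,0]
    - [0,0,4.8,0]
    - [0,0,5.2,0]
    - [0,0,5.5,0]
    - [0,0,5.5,0]
    - [0,0,5.5,0]

```text
clock: 13.82
position: [0.4871, -0.0231, 0.154]
tool_rot: [3.142, 0.0, 2.867]
force: [0.1, -0.5, 0.0]
grip_width: -0.0
```

```bash
python3 - <<'E'
from h import *
s=telemetry.observe();p=s["position"];print(p.round(4),s["force"].round(2),s["clock"])
g=cams.grab_frame("scene")["color"];f=cams.grab_frame("wrist")
a=cv2.resize(g[170:270,265:355],(400,444),interpolation=cv2.INTER_CUBIC);b=cv2.resize(f["color"][150:420,200:444],(400,444))
cv2.imwrite("pics/p7.png",np.hstack([a,b])[:,:,::-1])
E
```

```text
[ 0.4871 -0.0231  0.154 ] [ 0.09 -0.55  0.03] 13.8167
```

View pics/p7.png

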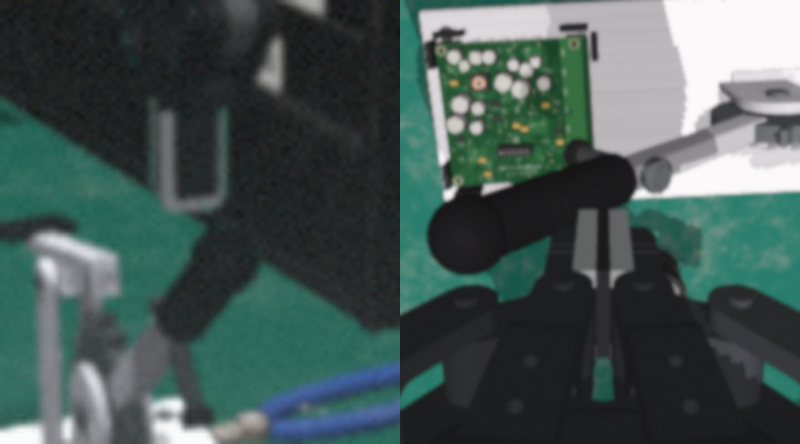

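The fingertips (wrist crop (602,210)) are over the handle's centreline but near its inner end at (635,180). I'll shift 6 mm outward and start down along the arc.

Emit:
apply_moves:
  steps:
    - [0,-0.6,0.3,0]
    - [0,-0.6,0.6,0]
    - [0,-0.6,0.9,0]
    - [0,-0.9,1.3,0]
    - [-0.1,-1.35,1.7,0]
    - [-0.1,-1.7,2.1,0]
    - [-0.1,-2.1,2.5,0]
    - [-0.1,-2.4,2.85,0]
    - [-0.2,-2.8,3.4,0]
    - [-0.2,-3.1,3.8,0]

```text
clock: 14.75
position: [0.4804, -0.054, 0.1153]
tool_rot: [-3.141, -0.0, 2.867]
force: [0.2, 2.7, 1.4]
grip_width: -0.0002
```

About 3 N, so the arm is moving. I'll continue the arc.

Emit:
apply_moves:
  steps:
    - [0,-0.3,0.4,0]
    - [0,-0.55,0.8,0]
    - [0,-0.8,1.2,0]
    - [0,-0.95,1.6,0]
    - [-0.1,-1.1,2.0,0]
    - [-0.1,-1.3,2.5,0]
    - [-0.1,-1.5,3.0,0]
    - [-0.1,-1.7,3.5,0]
    - [-0.1,-1.85,4.0,0]
    - [-0.1,-2.0,4.5,0]

```text
clock: 15.58
position: [0.4761, -0.0732, 0.0704]
tool_rot: [-3.142, 0.0, 2.867]
force: [0.3, -1.9, 1.6]
grip_width: 0.0004
```

```bash
python3 - <<'E'
from h import *
s=telemetry.observe();p=s["position"];print(p.round(4),s["force"].round(2),s["clock"])
g=cams.grab_frame("scene")["color"];f=cams.grab_frame("wrist")
a=cv2.resize(g[200:345,245:375],(400,446),interpolation=cv2.INTER_CUBIC);b=cv2.resize(f["color"][150:420,200:444],(400,446))
cv2.imwrite("pics/p8.png",np.hstack([a,b])[:,:,::-1])
E
```

```text
[ 0.4761 -0.0732  0.0704] [ 0.26 -1.86  1.65] 15.5833
```

View pics/p8.png

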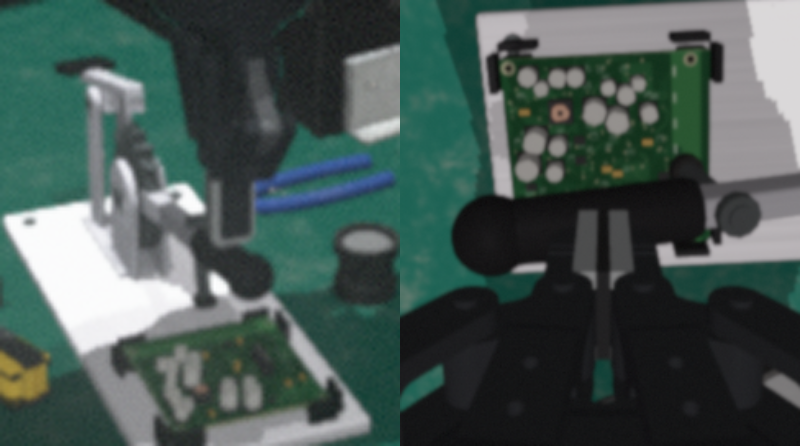

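Arm is nearly down, the fingers are centred on the handle, the pawl is still tilted and the board is in its nest. Now the last part, slowly.

Emit:
apply_moves:
  steps:
    - [0,-0.1,0.4,0]
    - [0,-0.2,0.8,0]
    - [0,-0.25,1.2,0]
    - [0,-0.3,1.5,0]
    - [0,-0.3,1.8,0]
    - [0,-0.35,2.1,0]
    - [0,-0.35,2.3,0]
    - [0,-0.35,2.5,0]
    - [0,-0.35,2.6,0]
    - [0,-0.35,2.6,0]

```text
clock: 16.52
position: [0.4751, -0.0763, 0.0447]
tool_rot: [-3.142, -0.0, 2.867]
force: [0.3, -0.6, 0.5]
grip_width: 0.0002
```

Emit:
apply_moves:
  steps:
    - [0,0,0.05,0]
    - [0,0,0.1,0]
    - [0,0,0.15,0]
    - [0,0,0.2,0]
    - [0,0,0.25,0]
    - [0,0,0.3,0]
    - [0,0,0.35,0]
    - [0,0,0.35,0]
    - [0,0,0.35,0]
    - [0,0,0.35,0]

```text
clock: 17.35
position: [0.4751, -0.0762, 0.0414]
tool_rot: [3.142, -0.0, 2.867]
force: [-0.5, -0.1, -0.1]
grip_width: 0.0002
```

Emit:
apply_moves:
  steps:
    - [0,0,0.05,0]
    - [0,0,0.1,0]
    - [0,0,0.15,0]
    - [0,0,0.2,0]
    - [0,0,0.25,0]
    - [0,0,0.3,0]
    - [0,0,0.3,0]
    - [0,0,0.3,0]
    - [0,0,0.3,0]
    - [0,0,0.3,0]

```text
clock: 18.18
position: [0.4751, -0.0762, 0.0384]
tool_rot: [3.142, -0.0, 2.867]
force: [0.5, 0.2, -0.6]
grip_width: 0.0001
```

```bash
python3 - <<'E'
from h import *
s=telemetry.observe();p=s["position"];print(p.round(4),s["force"].round(2),s["clock"])
g=cams.grab_frame("scene")["color"]
print([(n,cams.pinpoint("scene",n)[:1]) for n in("pawl_pad","handle_top","board")])
u=np.array([np.cos(-1.788),np.sin(-1.788),0]);o=np.array([.5052,.063,0])
for q in(.8,.7,.6,.5):
    al=.8-q; print(q,proj("scene",o+u*(.15*np.cos(al)-.01*np.sin(al))+[0,0,.06+.15*np.sin(al)+.01*np.cos(al)]),"ball",proj("scene",o+u*.18*np.cos(al)+[0,0,.06+.18*np.sin(al)]))
a=cv2.resize(g[200:345,245:375],(520,580),interpolation=cv2.INTER_CUBIC)
cv2.imwrite("pics/p9.png",a[:,:,::-1])
E
```

```text
[ 0.4751 -0.0762  0.0384] [ 0.46  0.16 -0.63] 18.1833
[('pawl_pad', [{'uv': [271.6, 217.3], 'score': 0.52}]), ('handle_top', [{'uv': [319.3, 296.5], 'score': 0.75}]), ('board', [{'uv': [317.1, 318.8], 'score': 0.91}])]
0.8 [321.1 298.6] ball [328.4 313.9]
0.7 [320.7 289.8] ball [328.3 303.5]
0.6 [319.9 280.5] ball [327.7 292.5]
0.5 [318.8 271. ] ball [326.6 281.1]
```

View pics/p9.png

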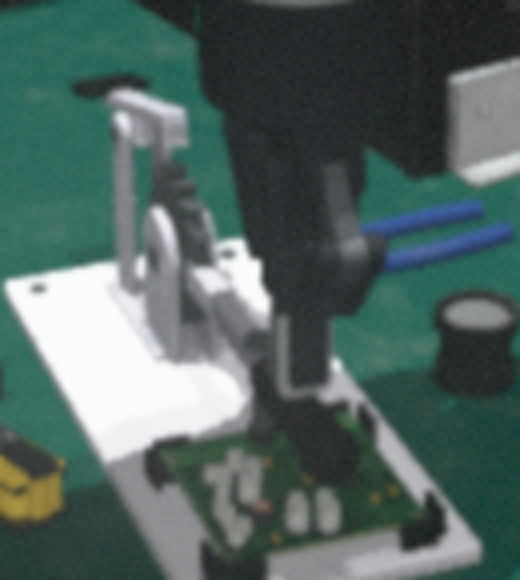

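Emit:
apply_moves:
  steps:
    - [0,0,0.05,0]
    - [0,0,0.1,0]
    - [0,0,0.15,0]
    - [0,0,0.2,0]
    - [0,0,0.2,0]
    - [0,0,0.2,0]
    - [0,0,0.2,0]
    - [0,0,0.2,0]
    - [0,0,0.2,0]
    - [0,0,0.2,0]

```text
clock: 19.22
position: [0.4753, -0.0763, 0.0373]
tool_rot: [3.141, 0.001, 2.867]
force: [-5.8, 1.0, 26.7]
grip_width: -0.0002
```

26.7 N at the height expected for a level arm, so it is on its stop. I'll lift clear.

Emit:
apply_moves:
  steps:
    - [0,0,0.2,0]
    - [0,0,0.2,0]
    - [0,0,-0.3,0]
    - [0,0,-1.5,0]
    - [0,0,-3.5,0]
    - [0,0,-6,0]
    - [0,0,-9,0]
    - [0,0,-12,0]
    - [0,0,-14,0]
    - [0,0,-14,0]

```text
clock: 20.05
position: [0.4769, -0.0765, 0.1801]
tool_rot: [3.14, 0.005, 2.867]
force: [0.4, 0.8, 0.1]
grip_width: 0.0002
```

```bash
python3 - <<'E'
from h import *
s=telemetry.observe();p=s["position"];print(p.round(4),s["force"].round(2),s["clock"])
g=cams.grab_frame("scene")["color"]
print([(n,cams.pinpoint("scene",n)[:1]) for n in("pawl_pad","handle_top","board","transformer","heatsink","loupe","cutter")])
cv2.imwrite("pics/p10.png",cv2.resize(g[200:345,220:380],(640,580),interpolation=cv2.INTER_CUBIC)[:,:,::-1])
E
```

```text
[ 0.4769 -0.0765  0.1801] [0.35 0.8  0.12] 20.05
[('pawl_pad', [{'uv': [269.3, 217.1], 'score': 0.75}]), ('handle_top', [{'uv': [319.3, 297.3], 'score': 0.64}]), ('board', [{'uv': [318.9, 318.9], 'score': 0.97}]), ('transformer', [{'uv': [248.3, 328.3], 'score': 0.84}]), ('heatsink', [{'uv': [232.9, 295.9], 'score': 0.83}]), ('loupe', []), ('cutter', [{'uv': [338.3, 260.9], 'score': 0.86}])]
```

View pics/p10.png

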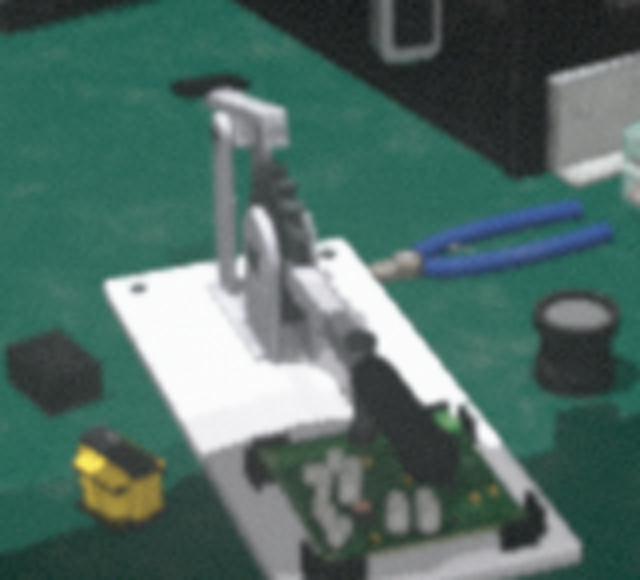

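The picture shows the arm down over the board, the pawl tilted free, the board in its nest, the bystanders in place and the gripper clear. Handing in.

```bash
python3 -c "
from workcell import workorder; print(workorder.job_done())"
```

```text
the job is handed in; nothing more can be done
None
```

I pressed the pawl's pad down to its stop with the shut fingertips. Then I pushed the arm down along its arc to its stop, lifted clear and handed the job in at about 20 s of the 40 s allowed. No verdict was reported.

**Pawl:** the pad went down about 13 mm at roughly 3 N, then the force rose to 11.6 N at the stop. It still showed tilted and clear of the teeth in the last picture.

**Arm:** the force rose to 26.7 N at the height expected for a level arm. In the last picture the handle is at row 297.3, against 298.6 predicted for fully down, which is about 0.785 rad.

**Surroundings:** the board is in its nest. The transformer, heatsink and cutter were found within about 3 px of where they started. The gripper was clear and the tool force was under 1 N.

**Checks that disagreed or failed:**
- **Fingertip position:** the real fingertips sit about 32 mm behind the stated TCP. The pictures and the contact height both showed this, so I felt for contact by force and corrected the heights.
- **Misplaced pad:** once, just after the press, the network put the pawl pad on the loupe. I rejected that from the picture.
- **Loupe:** the network did not find it in the last picture, but it is plainly visible there, upright beyond the stand. I only checked its position by eye.

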